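# Close the washed claypots with their own lids

### The job

The four claypots and their lids have come back from washing and stand mixed up on the stall counter. Put on every pot the lid that fits it, so that each lid sits level and fully down on its rim. They are clay: set the lids down rather than dropping them, leave the pots standing where they are, and do not disturb the sauce bottle or the steamer basket.

Things in the scene. Friction and masses are not known exactly. Their poses are not given: they have to be found in the camera images.
- pot_small: Open brown claypot, the smallest of four, loose, upright on the counter, about 0.45 kg. Rim 92 mm outer diameter, mouth 80 mm, rim top 62 mm high, belly 98 mm. A stub handle 25 mm thick sticks out 45 mm, below the rim, along its +x. Origin: centre of the underside, z up. Takes lid_small: seated, the lid's origin is on the pot's axis, 54 mm above the pot's origin.
- pot_medium: Open brown claypot, the second smallest of four, loose, upright on the counter, about 0.70 kg. Rim 116 mm outer diameter, mouth 104 mm, rim top 70 mm high, belly 122 mm. A stub handle 25 mm thick sticks out 45 mm, below the rim, along its +x. Origin: centre of the underside, z up. Takes lid_medium: seated, the lid's origin is on the pot's axis, 62 mm above the pot's origin.
- pot_large: Open brown claypot, the second largest of four, loose, upright on the counter, about 1.0 kg. Rim 140 mm outer diameter, mouth 128 mm, rim top 78 mm high, belly 146 mm. A stub handle 25 mm thick sticks out 45 mm, below the rim, along its +x. Origin: centre of the underside, z up. Takes lid_large: seated, the lid's origin is on the pot's axis, 70 mm above the pot's origin.
- pot_largest: Open brown claypot, the largest of four, loose, upright on the counter, about 1.35 kg. Rim 164 mm outer diameter, mouth 152 mm, rim top 86 mm high, belly 170 mm. A stub handle 25 mm thick sticks out 45 mm, below the rim, along its +x. Origin: centre of the underside, z up. Takes lid_largest: seated, the lid's origin is on the pot's axis, 78 mm above the pot's origin.
- lid_small: Lid of pot_small, the smallest of four: loose brown domed disc 98 mm wide, right way up, 0.13 kg. Boss below, 64 mm wide, 8 mm deep, enters the mouth with 8 mm to spare all round; the brim (8 mm above the origin) then rests on the rim. Round central knob 32 mm wide, from 23 mm (dome's crown) to 50 mm above the origin, neck in its lowest 6 mm. Origin: centre of the boss's underside, z up.
- lid_medium: Lid of pot_medium, the second smallest of four: loose brown domed disc 122 mm wide, right way up, 0.20 kg. Boss below, 88 mm wide, 8 mm deep, enters the mouth with 8 mm to spare all round; the brim (8 mm above the origin) then rests on the rim. Round central knob 32 mm wide, from 25 mm (dome's crown) to 52 mm above the origin, neck in its lowest 6 mm. Origin: centre of the boss's underside, z up.
- lid_large: Lid of pot_large, the second largest of four: loose brown domed disc 146 mm wide, right way up, 0.28 kg. Boss below, 112 mm wide, 8 mm deep, enters the mouth with 8 mm to spare all round; the brim (8 mm above the origin) then rests on the rim. Round central knob 32 mm wide, from 27 mm (dome's crown) to 54 mm above the origin, neck in its lowest 6 mm. Origin: centre of the boss's underside, z up.
- lid_largest: Lid of pot_largest, the largest of four: loose brown domed disc 170 mm wide, right way up, 0.38 kg. Boss below, 136 mm wide, 8 mm deep, enters the mouth with 8 mm to spare all round; the brim (8 mm above the origin) then rests on the rim. Round central knob 32 mm wide, from 29 mm (dome's crown) to 56 mm above the origin, neck in its lowest 6 mm. Origin: centre of the boss's underside, z up.
- sauce_bottle: Loose dark sauce bottle, 62 mm in diameter and 190 mm tall, standing at the left of the pots; to be left alone. Origin: centre of the underside.
- steamer_basket: Loose small round bamboo steamer basket with its lid on, 150 mm in diameter and 87 mm tall, at the right of the pots; to be left alone. Origin: centre of the underside.
There are look-alikes about, which are no part of the job. What is shaped like the pot_largest but green is not meant. What is shaped like the lid_small but purple is not meant.

How it is judged:
By the outcome, as a careful person would: the job done as asked, in the order asked, and still so for the second after the job is handed in, with the robot touching nothing.
It also fails if it takes over 112 s, if anything falls off the work surface, if the arm or the gripper's body presses on something with over 40 N, if the wrist force passes 120 N, or if a joint passes its speed limit or range.

### The arm

A 6-joint arm with a two-finger parallel gripper is mounted at the origin on the work surface. World frame = base frame: x ahead of the robot, y to its left, z up, the work surface at z = 0. Lengths are in mm, angles in degrees, forces in N, time in s.
With the tool pointing down it reaches from about 300 to 775 mm from the base axis. Payload 14.6 kg.
Tool frame: the origin (TCP) lies between the finger pads; the fingertips stand 14 mm ahead of it and the grasp point (between the pads) lies 5 mm behind it; x points along the fingers, y is the direction in which the jaws open and shut, and the axes are right-handed (so a half turn about x gives the same grasp; the last joint's range is limited). The gripper opens to 85 mm and grips with 20 to 120 N. Pads are 22 mm wide; open, the fingers measure 114 mm over their backs; the gripper's body (76 mm by 85 mm) begins 54 mm behind the grasp point. The pads swing forward as they close: fully open they stand 13 mm farther back than shut.
Start: joints at [60.012, 17.183, 87.147, -0, 75.671, -3.816], TCP at [242.589, 493.599, 245.281] pointing down, gripper open.
Joint ranges: [-173.82, 173.82], [-45.26, 126.66], [13.44, 144.39], [-59.66, 239.66], [0, 175.72], [-146.38, 146.38]. Speed limits (degrees/s): [127.2, 127.2, 147.25, 180, 180, 180].

### API

Orientations are given as a 3x3 rotation matrix whose columns are the frame's x, y, z axes.
In Python, from cell import state, snapshot, hand_in gives the robot as it stands. The module is installed in compiled form; this text tells all that it offers.
- The arm moves only by the tool apply_moves, never from a script. Its argument "commands" is a list of rows, each a list of 3 entries, a list of its own where there are three numbers: the finger opening in mm, from 0 to 85.4, then the shift along the tool's x, y, z in mm, then the turn, a rotation vector about the tool's x, y, z in rad. In form: [[claw, [x, y, z], [rx, ry, rz]], ...]. A call has 1 to 12 rows; each row shifts and turns the commanded pose from where the row before left it, along the tool's axes as they then stand; what a row does not reach is not made up. A row lasts 1/12 s, in which the tool goes at most 41.7 mm and 7.16 degrees, less where a joint would pass 70% of its speed; a pose out of reach is approached as far as the arm can. A call is refused whole if a number of a shift passes 41.7 or a number of a turn 0.125, either way. A call with a gripper value outside its range is refused whole. The fingers move at their own pace and stop on an object; "squeeze" is the grip in N (left out, the last holds). Time passes only in rows, so rows that do not move let the fingers close. It gives the time, the measured TCP pose, the force and the opening at its end, in the units of the state.
- state(): the state, without advancing time (a new reading comes with each control period).
- snapshot(name): name is "side" or "top" or "wrist"; returns a dict with "img" (420x560x3 uint8, red, green, blue), "z_map" (420x560 float32, mm along the optical axis (not along the pixel's ray), 0 where there is no reading), "camera_matrix" (3x3 intrinsics, pixels), "rvec" (rotation vector, rad) and "tvec" (3), from world to camera coordinates, as OpenCV has them. Camera axes: x right, y down, z forward; pixel columns grow to the right and rows downward; lengths in mm; the calibration is good to about 2 mm. A picture is of the moment at which its call begins.
- hand_in(): hands the job in, once; it reports no verdict.
The state is a dict: "t": time; "q": joint angles; "qd": joint speeds; "effort": joint torques, N m; "ee_pos": TCP position; "ee_rot": TCP orientation; "contact_force": force on the tool from outside, world axes, zero at the start; "moment": the same for the moment, N m; "finger_gap": finger opening in mm.
Only numpy, scipy, OpenCV 4.12 (cv2) and the standard library are available. Lean on these libraries where they do the work, as an engineer would, in place of code of your own. Each camera call takes 0.05 s, during which the arm holds its last target.

## Working session

There is one attempt and no reset: what is moved stays moved. The work goes in short steps, Python scripts to look and compute and a tool call to move; the robot and the scene stay as the last step left them, time stands still between calls to the robot, and variables do not carry over. Pictures are saved under pics/ and viewed, and the job is handed in when it is done.

Besides the shell and the picture viewer there is one more tool, called by a JSON object that holds its "name" and its "arguments", one argument or row to a line. apply_moves: Moves the arm, as the interface text tells. Its arguments: {"type":"object","properties":{"commands":{"type":"array"},"squeeze":{"type":"number"}},"required":["commands"]}

```bash
mkdir -p pics
cat > h.py <<'E'
import numpy as np, cv2, pickle
from cell import state, snapshot
def shot(n,f):
    s=snapshot(n); pickle.dump(s,open(f'pics/{f}.pkl','wb')); cv2.imwrite(f'pics/{f}.png',s['img'][:,:,::-1]); return s
def load(f): return pickle.load(open(f'pics/{f}.pkl','rb'))
def cloud(s):
    K=s['camera_matrix'];R=cv2.Rodrigues(np.array(s['rvec'],float))[0];t=np.array(s['tvec'],float).ravel()
    z=s['z_map'];v,u=np.mgrid[:z.shape[0],:z.shape[1]]
    p=np.stack([(u-K[0,2])/K[0,0]*z,(v-K[1,2])/K[1,1]*z,z],-1)
    w=(p-t)@R; w[z==0]=np.nan; return w
E
python3 - <<'E'
from h import *
print(state())
for n in('top','side','wrist'): s=shot(n,n+'0'); print(n,s['camera_matrix'].tolist(),s['tvec'])
E
```

```text
{'t': 0.0, 'q': array([ 6.00117897e+01,  1.72166931e+01,  8.71826751e+01,  4.51818321e-05,
        7.56690834e+01, -3.81313478e+00]), 'qd': array([ 0.00412765,  0.03481271,  0.02328921, -0.01776044,  0.02069111,
        0.04678577]), 'effort': array([-1.16739109e-03, -5.43498516e+01, -3.61800456e+01, -1.56041515e-04,
        3.99713404e-03, -1.54451999e-05]), 'ee_pos': array([242.47823749, 493.41072861, 244.69357386]), 'ee_rot': array([[-5.97801012e-04,  4.41115310e-01,  8.97450236e-01],
       [-1.03438533e-03,  8.97449643e-01, -4.41115708e-01],
       [-9.99999286e-01, -1.19200877e-03, -8.02131013e-05]]), 'contact_force': array([ 1.04913364, -0.51488563, -0.30076465]), 'moment': array([0.01219767, 0.00041827, 0.03042709]), 'finger_gap': 85.7658600974744}
top [[428.32264377544504, 0.0, 278.76906863836956], [0.0, 428.32264377544504, 220.98072766522662], [0.0, 0.0, 1.0]] [   8.29232289  495.85371636 1683.60740453]
side [[401.18028876094667, 0.0, 269.97432118000995], [0.0, 401.18028876094667, 211.99324871771182], [0.0, 0.0, 1.0]] [ 482.82381559   66.97952836 1595.66592822]
wrist [[300.94747189554255, 0.0, 283.66390313860023], [0.0, 300.94747189554255, 208.6189390932531], [0.0, 0.0, 1.0]] [-549.64856265  -32.88858252  378.47250373]
```

View pics/top0.png

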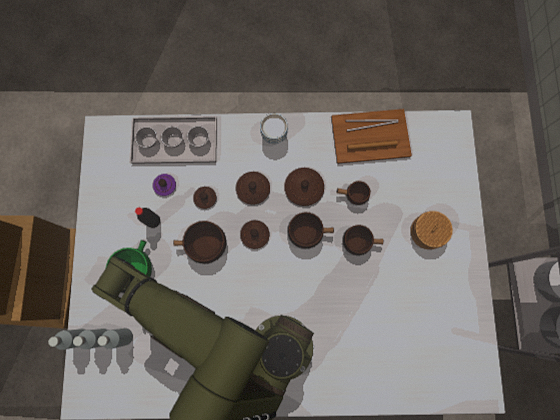

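View pics/side0.png

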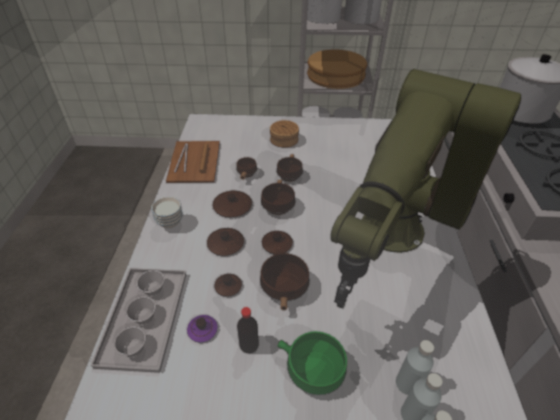

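View pics/wrist0.png

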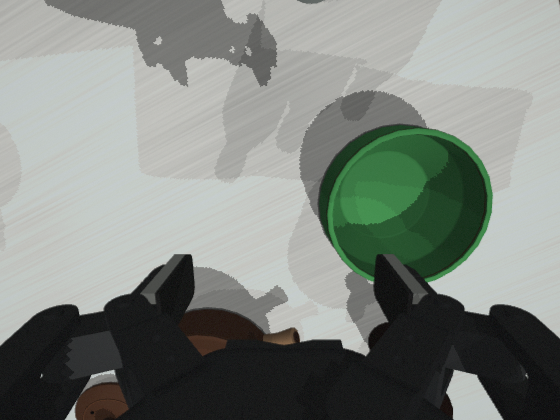

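Top view, brown candidates: pots at (205,242), (305,230), (357,240) and (357,193); lids at (204,197), (255,234), (252,188) and (304,187). The purple lid (164,185) and the green pot (130,264) are decoys. The bottle is at (148,216) and the steamer at (432,230). I'll measure sizes and centres from depth next.

```bash
cat > m.py <<'E'
from h import *
def fitc(P):
    A=np.c_[2*P,np.ones(len(P))]; x=np.linalg.lstsq(A,(P**2).sum(1),rcond=None)[0]
    return x[0],x[1],np.sqrt(x[2]+x[0]**2+x[1]**2)
def measure(f):
    s=load(f); W=cloud(s)
    items={'potA':(205,242),'potB':(305,230),'potC':(357,240),'potD':(357,193),'lidA':(204,197),'lidB':(255,234),'lidC':(252,188),'lidD':(304,187)}
    print('table z',np.nanmedian(W[300:330,350:400,2]))
    for n,(u,v) in items.items():
        sub=W[v-32:v+33,u-32:u+33].reshape(-1,3); sub=sub[~np.isnan(sub[:,0])]
        c=W[v,u,:2]
        d=np.hypot(*(sub[:,:2]-c).T); 
        sub=sub[(sub[:,2]>8)&(d<100)]
        zmax=np.percentile(sub[:,2],99)
        if n[0]=='p':
            P=sub[sub[:,2]>zmax-5]
            # outer/inner circle
            x,y,r=fitc(P[:,:2]); print(n,'zmax',zmax.round(1),'rim centre',round(x,1),round(y,1),'rmean',round(r,1),len(P))
        else:
            K=sub[sub[:,2]>zmax-8]; print(n,'zmax',zmax.round(1),'knob',K[:,:2].mean(0).round(1),len(K), 'bbox knob ext',np.ptp(K[:,:2],axis=0).round(1))
            D=sub[(d[(lambda:slice(None))()] if False else np.hypot(*(sub[:,:2]-K[:,:2].mean(0)).T))<92]
            h=cv2.convexHull(D[:,:2].astype(np.float32))[:,0]; (cx,cy),r=cv2.minEnclosingCircle(h); print('    hull circ',round(cx,1),round(cy,1),'r',round(r,1), 'fit',np.round(fitc(h),1))
if __name__=='__main__':
    import sys; measure(sys.argv[1])
E
python3 m.py top0
python3 -c "
import cv2
i=cv2.imread('pics/top0.png')[165:275,120:400];cv2.imwrite('pics/crop0.png',cv2.resize(i,None,fx=2.85,fy=2.85,interpolation=2))"
```

```text
table z -0.0858109489810607
potA zmax 91.7 rim centre 415.4 301.0 rmean 78.8 79
potB zmax 84.0 rim centre 458.7 -104.0 rmean 66.8 48
potC zmax 75.2 rim centre 417.3 -314.0 rmean 54.9 60
potD zmax 68.3 rim centre 613.4 -325.6 rmean 43.2 37
lidA zmax 54.2 knob [610.6 312. ] 42 bbox knob ext [31.8 28.3]
    hull circ 610.1 320.9 r 85.5 fit [610.6 325.   76.7]
lidB zmax 56.2 knob [451.4 103.5] 35 bbox knob ext [28.9 24.8]
    hull circ 451.9 102.1 r 89.5 fit [451.3 100.1  86.9]
lidC zmax 55.3 knob [651.3 110.6] 42 bbox knob ext [31.6 29.2]
    hull circ 649.8 112.7 r 86.8 fit [649.7 112.8  81. ]
lidD zmax 58.7 knob [ 652.  -104.9] 39 bbox knob ext [26.6 24.8]
    hull circ 650.6 -106.5 r 88.5 fit [ 652.2 -105.4   85.4]
```

View pics/crop0.png

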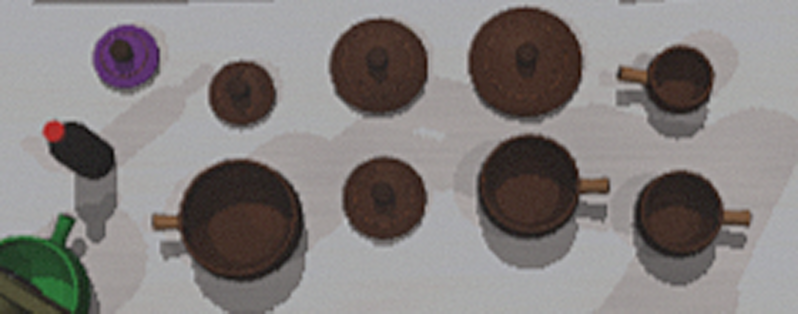

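Run:
```python
from h import *
W=cloud(load('top0'))
for n,(u,v) in dict(cap=(139,211),bot1=(150,218),bot2=(157,225),steam=(432,230),purple=(165,184),green=(130,262),cup=(273,128)).items(): print(n,W[v,u].round(0))
W=cloud(load('side0'))
for n,(u,v) in dict(cap=(247,312),body=(248,335),).items(): print(n,W[v,u].round(0))
```

```text
cap [513. 524. 189.]
bot1 [501. 503. 118.]
bot2 [494. 505.  13.]
steam [ 444. -602.   87.]
purple [663. 472.  36.]
green [343. 610.   5.]
cup [883.  20.  85.]
cap [511. 534. 193.]
body [510. 557. 111.]
```

{"name": "apply_moves", "arguments": {
  "commands": [
    [80,[0,0,0],[0.1237,0,0]],
    [80,[0,0,0],[0.1237,0,0]],
    [80,[0,0,0],[0.1237,0,0]],
    [80,[0,0,0],[0.1237,0,0]],
    [80,[0,0,0],[0.1237,0,0]],
    [80,[0,0,0],[0.1237,0,0]],
    [80,[0,0,0],[0.1237,0,0]],
    [80,[0,0,0],[0.1237,0,0]],
    [80,[0,0,0],[0.1237,0,0]]
  ],
  "squeeze": 30
}}

```text
t: 0.9
ee_pos: [242.5, 493.5, 245.0]
ee_rot: [[-0.0, 1.0, -0.005], [-0.001, -0.005, -1.0], [-1.0, -0.0, 0.001]]
contact_force: [-0.4, 0.4, 0.9]
finger_gap: 80.3
```

{"name": "apply_moves", "arguments": {
  "commands": [
    [70,[0,30,15],[0,0,0]],
    [70,[0,30,15],[0,0,0]],
    [70,[0,30,15],[0,0,0]],
    [70,[0,30,15],[0,0,0]],
    [70,[0,30,15],[0,0,0]],
    [70,[0,30,15],[0,0,0]],
    [70,[0,30,15],[0,0,0]],
    [70,[0,30,15],[0,0,0]],
    [70,[0,30,15],[0,0,0]],
    [70,[0,30,15],[0,0,0]],
    [70,[0,30,15],[0,0,0]],
    [70,[0,30,15],[0,0,0]]
  ]
}}

```text
t: 1.9
ee_pos: [604.0, 312.8, 244.9]
ee_rot: [[-0.001, 1.0, 0.001], [-0.0, 0.001, -1.0], [-1.0, -0.001, 0.0]]
contact_force: [1.2, 0.2, 1.1]
finger_gap: 70.0
```

Run:
```python
from h import *
s=shot('wrist','w1'); s2=shot('top','top1')
R=cv2.Rodrigues(np.array(s['rvec'],float))[0]; print('cam pos',(-R.T@np.array(s['tvec']).ravel()).round(1), R.round(2).tolist())
st=state(); print(st['t'],st['ee_pos'],st['q'].round(1))
```

```text
cam pos [603.2 379.1 373.6] [[1.0, 0.0, -0.0], [0.0, -0.97, 0.26], [-0.0, -0.26, -0.97]]
2.0 [605.8093736  310.79150518 243.8044818 ] [24.1 34.6 62.4 -0.  83.  24.3]
```

View pics/w1.png

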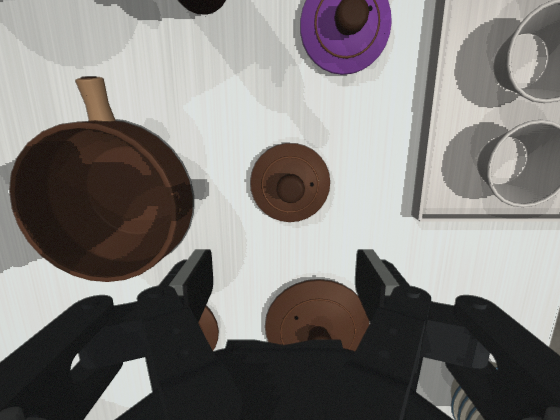

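The wrist view shows the small brown lid with its knob at (290,187), pot_largest at (103,200), the purple decoy lid at (346,25), and lid_large at the bottom (318,320). Next I'll fit knob and rim from this depth map and check against the top camera.

```bash
cat > f.py <<'E'
from h import *
from m import fitc
def lid(W,u,v,kz,rad=90):
    s=W[max(0,v-70):v+70,max(0,u-70):u+70].reshape(-1,3); s=s[~np.isnan(s[:,0])]
    c=W[v,u,:2]
    K=s[(s[:,2]>kz-6)&(np.hypot(*(s[:,:2]-c).T)<35)]
    a=fitc(cv2.convexHull(K[:,:2].astype(np.float32))[:,0].astype(float)); 
    print('knob mean',K[:,:2].mean(0).round(1),'hullfit',np.round(a,1),'ztop',np.median(K[:,2]).round(1),len(K))
    D=s[(s[:,2]>kz-42)&(s[:,2]<kz-23)&(np.hypot(*(s[:,:2]-c).T)<rad)]
    h=cv2.convexHull(D[:,:2].astype(np.float32))[:,0].astype(float); print('   brim fit',np.round(fitc(h),1))
def pot(W,u,v,rz,R):
    w=s=W.reshape(-1,3); s=s[~np.isnan(s[:,0])]
    c=np.array([u,v],float)  # world guess
    for _ in range(5):
        d=np.hypot(*(s[:,:2]-c).T)
        P=s[(abs(s[:,2]-rz)<3)&(abs(d-R+3)<12)]
        f=fitc(P[:,:2]); c=np.array(f[:2])
    ang=np.degrees(np.arctan2(*(P[:,:2]-c).T[::-1])); 
    print('pot',np.round(f,1),len(P),'ztop',np.percentile(P[:,2],50).round(1),'angle cover',len(np.unique((ang//20)))*20)
E
python3 - <<'E'
from f import *
W=cloud(load('w1'))
lid(W,290,183,50,52)
pot(W,415,301,86,82)
W=cloud(load('top1'))
for a in((415,301,86,82),(459,-104,78,70),(417,-314,70,58),(613,-326,62,46)): pot(W,*a)
lid(W,204,195,50,52)
E
```

```text
knob mean [610.7 314.4] hullfit [617.  315.9  19.6] ztop 49.6 635
   brim fit [610.3 314.8  47.7]
pot [415.5 303.   78.5] 3296 ztop 85.6 angle cover 360
pot [415.7 308.1  73.2] 22 ztop 85.8 angle cover 100
pot [ 459.5 -104.    66.8] 89 ztop 77.8 angle cover 360
pot [ 417.7 -313.8   55.3] 66 ztop 70.0 angle cover 360
pot [ 615.1 -325.7   43.4] 56 ztop 61.0 angle cover 360
knob mean [472.4 218.3] hullfit [473.2 217.7  33.9] ztop 550.2 383
   brim fit [498.6 164.9  25.4]
```

{"name": "apply_moves", "arguments": {
  "commands": [
    [66,[0,0,0],[0,0,0]]
  ]
}}

```text
t: 2.08
ee_pos: [603.3, 313.0, 244.2]
ee_rot: [[-0.001, 1.0, -0.001], [-0.001, -0.001, -1.0], [-1.0, -0.001, 0.001]]
contact_force: [0.0, -0.0, 0.3]
finger_gap: 66.1
```

Run:
```python
from h import *
for i in range(4):
    st=state(); print(st['t'],st['ee_pos'].round(1),st['contact_force'].round(1)); snapshot('wrist')
```

```text
2.0833 [603.3 313.  244.2] [ 0.  -0.   0.3]
2.1333 [602.5 313.8 244.6] [-0.3 -0.6  0.5]
2.1833 [602.1 314.3 245.1] [ 0.4 -0.6  0. ]
2.2333 [601.9 314.6 245.3] [-0.1  0.7  0. ]
```

{"name": "apply_moves", "arguments": {
  "commands": [
    [66,[20,8,0],[0,0,0]],
    [66,[30,0,0],[0,0,0]],
    [66,[30,0,0],[0,0,0]],
    [66,[30,0,0],[0,0,0]],
    [66,[30,0,0],[0,0,0]],
    [66,[25,0,0],[0,0,0]],
    [66,[15,0,0],[0,0,0]],
    [66,[12,0,0],[0,0,0]],
    [66,[7,0,0],[0,0,0]],
    [66,[5,0,0],[0,0,0]],
    [66,[0,0,0],[0,0,0]]
  ]
}}

```text
t: 3.2
ee_pos: [610.7, 314.0, 41.3]
ee_rot: [[0.0, 1.0, 0.001], [0.0, 0.001, -1.0], [-1.0, 0.0, -0.0]]
contact_force: [-0.1, -0.5, 0.3]
finger_gap: 66.1
```

Run:
```python
from h import *
shot('wrist','w2'); shot('side','s2'); print(state())
i=cv2.imread('pics/s2.png')[230:330,170:330];cv2.imwrite('pics/s2c.png',cv2.resize(i,None,fx=4,fy=4))
```

```text
{'t': 3.3, 'q': array([2.41461606e+01, 4.62890599e+01, 7.09413216e+01, 2.00354618e-03,
       6.26822456e+01, 2.41055486e+01]), 'qd': array([-0.13319961, -0.28551799, -0.08913138, -0.07273004, -0.0464385 ,
        0.03498539]), 'effort': array([ 6.44034427e-02, -7.55580139e+01, -3.18014860e+01,  1.33727284e-03,
       -3.24533356e-02,  5.13078776e-04]), 'ee_pos': array([611.15817755, 314.09261573,  42.40158544]), 'ee_rot': array([[ 1.37881045e-03,  9.99998809e-01,  6.93237985e-04],
       [ 6.52152942e-04,  6.92339300e-04, -9.99999548e-01],
       [-9.99998837e-01,  1.37926192e-03, -6.51197561e-04]]), 'contact_force': array([0.12295774, 0.62909474, 0.70362984]), 'moment': array([-0.01452154,  0.03720722,  0.02127119]), 'finger_gap': 65.74853758386033}
```

View pics/w2.png

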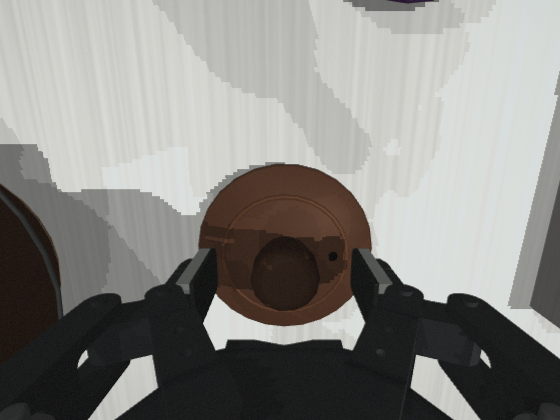

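View pics/s2c.png

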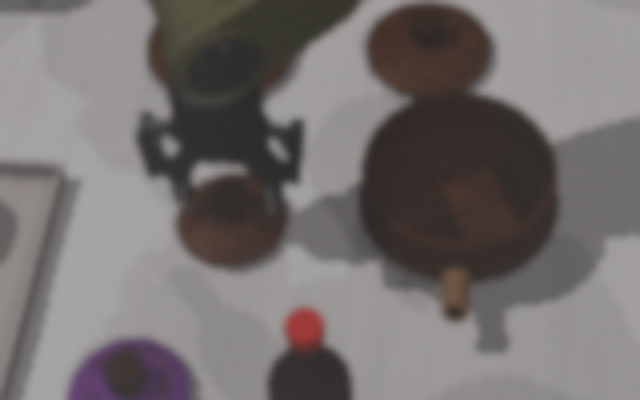

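The knob (285,275) sits midway between the pads, so I'm closing on it.

{"name": "apply_moves", "arguments": {
  "commands": [
    [50,[0,0,0],[0,0,0]],
    [40,[0,0,0],[0,0,0]],
    [25,[0,0,0],[0,0,0]],
    [25,[0,0,0],[0,0,0]],
    [25,[0,0,0],[0,0,0]],
    [25,[0,0,0],[0,0,0]],
    [25,[0,0,0],[0,0,0]]
  ],
  "squeeze": 50
}}

```text
t: 3.88
ee_pos: [611.1, 314.0, 42.3]
ee_rot: [[0.001, 1.0, 0.001], [0.001, 0.001, -1.0], [-1.0, 0.001, -0.001]]
contact_force: [-0.7, -0.3, 6.8]
finger_gap: 29.9
```

{"name": "apply_moves", "arguments": {
  "commands": [
    [25,[-3,0,0],[0,0,0]],
    [25,[-6,0,0],[0,0,0]],
    [25,[-12,0,0],[0,0,0]],
    [25,[-18,0,0],[0,0,0]],
    [25,[-20,0,0],[0,0,0]],
    [25,[-20,0,0],[0,0,0]],
    [25,[-20,0,0],[0,0,0]],
    [25,[-20,0,0],[0,0,0]],
    [25,[-11,0,0],[0,0,0]],
    [25,[0,0,0],[0,0,0]]
  ]
}}

```text
t: 4.72
ee_pos: [611.5, 314.2, 174.9]
ee_rot: [[0.005, 1.0, 0.001], [0.002, 0.001, -1.0], [-1.0, 0.005, -0.002]]
contact_force: [0.4, -0.7, -0.9]
finger_gap: 30.2
```

Run:
```python
from h import *
shot('wrist','w3'); s=shot('side','s3'); st=state(); print(st['t'],st['ee_pos'],st['contact_force'])
i=cv2.imread('pics/s3.png')[180:330,150:350];cv2.imwrite('pics/s3c.png',cv2.resize(i,None,fx=4,fy=4))
```

```text
4.8167 [610.53472484 313.78130861 170.92270219] [-1.19881916  0.5714305  -2.37473569]
```

View pics/w3.png

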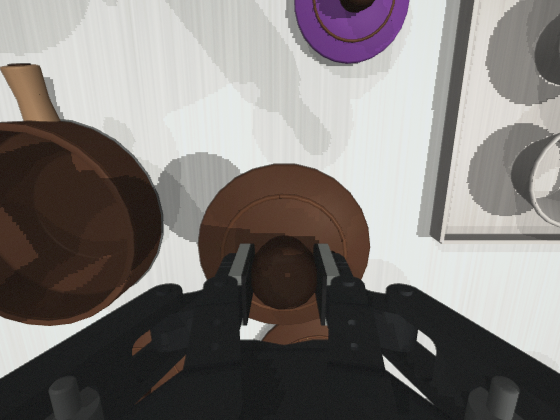

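View pics/s3c.png

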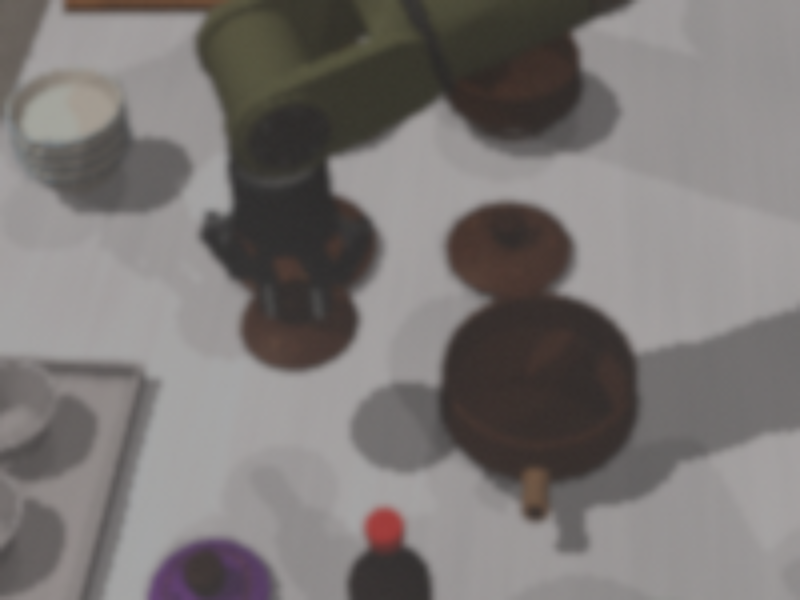

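{"name": "apply_moves", "arguments": {
  "commands": [
    [25,[0,0,10],[0,0,0]],
    [25,[0,0,20],[0,0,0]],
    [25,[0,0,30],[0,0,0]],
    [25,[0,0,36],[0,0,0]],
    [25,[0,0,36],[0,0,0]],
    [25,[0,0,36],[0,0,0]],
    [25,[0,0,36],[0,0,0]],
    [25,[0,0,36],[0,0,0]],
    [25,[0,0,36],[0,0,0]],
    [25,[0,0,36],[0,0,0]],
    [25,[0,0,36],[0,0,0]],
    [25,[0,0,36],[0,0,0]]
  ]
}}

```text
t: 5.82
ee_pos: [609.9, -72.4, 170.0]
ee_rot: [[-0.002, 1.0, 0.0], [0.0, 0.0, -1.0], [-1.0, -0.002, -0.0]]
contact_force: [1.3, 0.5, -0.5]
finger_gap: 29.7
```

{"name": "apply_moves", "arguments": {
  "commands": [
    [25,[0,0,36],[0,0,0]],
    [25,[0,0,36],[0,0,0]],
    [25,[0,0,36],[0,0,0]],
    [25,[0,0,36],[0,0,0]],
    [25,[0,0,36],[0,0,0]],
    [25,[0,0,36],[0,0,0]],
    [25,[0,0,36],[0,0,0]],
    [25,[0,0,30],[0,0,0]],
    [25,[0,0,22],[0,0,0]],
    [25,[0,0,12],[0,0,0]],
    [25,[0,0,6],[0,0,0]],
    [25,[0,0,0],[0,0,0]]
  ]
}}

```text
t: 6.82
ee_pos: [610.2, -393.3, 169.7]
ee_rot: [[-0.002, 1.0, -0.001], [0.001, -0.001, -1.0], [-1.0, -0.002, -0.001]]
contact_force: [-0.1, 0.4, -1.7]
finger_gap: 30.1
```

Run:
```python
from f import *
s=shot('wrist','w4'); st=state(); print(st['t'],st['ee_pos'],st['contact_force'],st['finger_gap'])
pot(cloud(s),614,-325,62,46)
```

```text
6.8667 [ 610.63581329 -392.18638029  170.11772819] [ 0.18436362 -0.36785758 -0.66780236] 30.018245281219446
pot [ 612.3 -326.2   42.7] 2400 ztop 61.8 angle cover 300
```

View pics/w4.png

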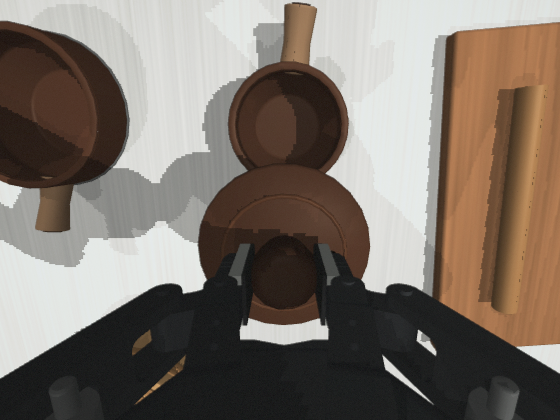

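Run:
```python
from f import *
W=cloud(load('w4')).reshape(-1,3)
s=W[~np.isnan(W[:,0])]
D=s[(s[:,2]>132)&(s[:,2]<158)&(np.hypot(s[:,0]-610.6,s[:,1]+392.4)<55)&(s[:,1]>-392)]
h=cv2.convexHull(D[:,:2].astype(np.float32))[:,0].astype(float); h=h[h[:,1]>-385]
print(fitc(h), np.percentile(D[:,2],[1,50,99]))
```

```text
(np.float64(609.1955500960391), np.float64(-393.89718485138565), np.float64(48.73046923354895)) [139.39320002 146.23280073 151.5305662 ]
```

{"name": "apply_moves", "arguments": {
  "commands": [
    [25,[0,2.5,-10],[0,0,0]],
    [25,[0,0,-20],[0,0,0]],
    [25,[0,0,-20],[0,0,0]],
    [25,[0,0,-12],[0,0,0]],
    [25,[10,0,-5],[0,0,0]],
    [25,[18,0,0],[0,0,0]],
    [25,[18,0,0],[0,0,0]],
    [25,[12,0,0],[0,0,0]],
    [25,[6,0,0],[0,0,0]],
    [25,[3,0,0],[0,0,0]],
    [25,[0,0,0],[0,0,0]],
    [25,[0,0,0],[0,0,0]]
  ]
}}

```text
t: 7.87
ee_pos: [613.9, -325.4, 105.1]
ee_rot: [[0.001, 1.0, 0.001], [-0.001, 0.001, -1.0], [-1.0, 0.001, 0.001]]
contact_force: [1.0, 0.5, -0.8]
finger_gap: 29.9
```

{"name": "apply_moves", "arguments": {
  "commands": [
    [25,[2,0,0],[0,0,0]],
    [25,[2,0,0],[0,0,0]],
    [25,[1,0,0],[0,0,0]],
    [25,[1,0,0],[0,0,0]],
    [25,[1,0,0],[0,0,0]],
    [25,[0,0,0],[0,0,0]]
  ]
}}

```text
t: 8.37
ee_pos: [613.6, -325.1, 97.1]
ee_rot: [[-0.0, 1.0, 0.001], [0.0, 0.001, -1.0], [-1.0, -0.0, -0.0]]
contact_force: [0.1, 0.8, -0.6]
finger_gap: 29.7
```

{"name": "apply_moves", "arguments": {
  "commands": [
    [25,[0.7,0,0],[0,0,0]],
    [25,[0.7,0,0],[0,0,0]],
    [25,[0.6,0,0],[0,0,0]],
    [25,[0,0,0],[0,0,0]]
  ]
}}

```text
t: 8.7
ee_pos: [613.9, -325.3, 96.2]
ee_rot: [[0.001, 1.0, 0.001], [-0.001, 0.001, -1.0], [-1.0, 0.001, 0.001]]
contact_force: [-2.2, 1.4, 5.0]
finger_gap: 29.5
```

{"name": "apply_moves", "arguments": {
  "commands": [
    [25,[0.5,0,0],[0,0,0]],
    [25,[0.5,0,0],[0,0,0]],
    [25,[0,0,0],[0,0,0]]
  ]
}}

```text
t: 8.95
ee_pos: [614.0, -325.4, 96.2]
ee_rot: [[0.001, 1.0, 0.001], [-0.001, 0.001, -1.0], [-1.0, 0.001, 0.001]]
contact_force: [-5.0, 2.7, 12.9]
finger_gap: 30.0
```

Run:
```python
from h import *
shot('wrist','w5'); st=state(); print(st['t'],st['ee_pos'],st['contact_force'],st['moment'],st['finger_gap'])
```

```text
9.0 [ 614.05049017 -325.38073765   96.23122443] [-4.85736542  1.78704851 11.83433975] [ 0.40639301  0.93279073 -0.05056283] 29.613548601343687
```

View pics/w5.png

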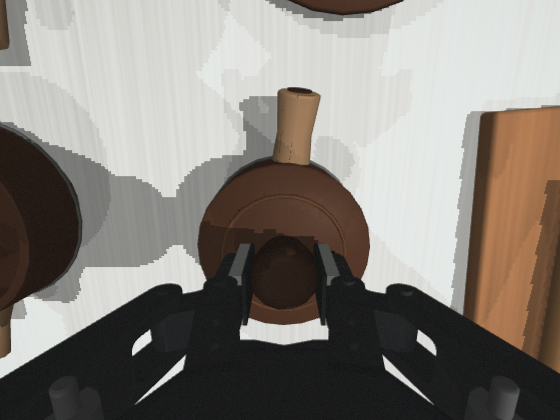

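Contact came at TCP z ≈ 95.8, against about 95.3 expected for a full seat (a boss caught on the rim would have been about 103), so I'm releasing.

{"name": "apply_moves", "arguments": {
  "commands": [
    [34,[0,0,0],[0,0,0]],
    [42,[0,0,0],[0,0,0]],
    [55,[0,0,0],[0,0,0]],
    [62,[0,0,0],[0,0,0]],
    [62,[0,0,0],[0,0,0]],
    [62,[-10,0,0],[0,0,0]],
    [62,[-25,0,0],[0,0,0]],
    [62,[-30,0,0],[0,0,0]],
    [62,[-30,0,0],[0,0,0]],
    [62,[-30,0,0],[0,0,0]],
    [62,[-20,0,0],[0,0,0]],
    [62,[-6,0,0],[0,0,0]]
  ]
}}

```text
t: 10.0
ee_pos: [614.3, -325.5, 250.6]
ee_rot: [[0.006, 1.0, 0.001], [-0.003, 0.001, -1.0], [-1.0, 0.006, 0.003]]
contact_force: [0.5, -0.9, 1.1]
finger_gap: 61.9
```

Run:
```python
from f import *
s=shot('wrist','w6'); st=state(); print(st['t'],st['ee_pos'],st['contact_force'],st['finger_gap'])
s2=shot('top','top6'); shot('side','s6')
```

```text
10.05 [ 614.19850447 -325.42184793  249.3844309 ] [ 1.18234386 -0.02400152  1.47684751] 61.97068884514177
```

View pics/w6.png

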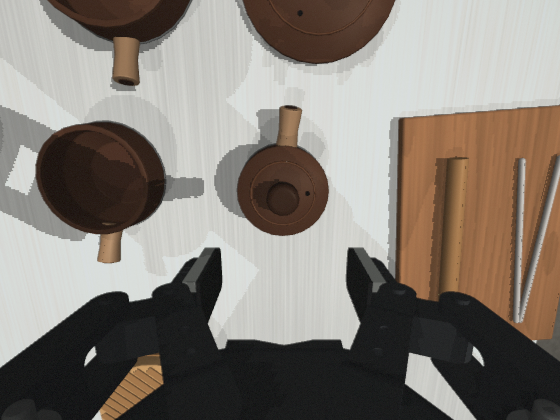

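View pics/top6.png

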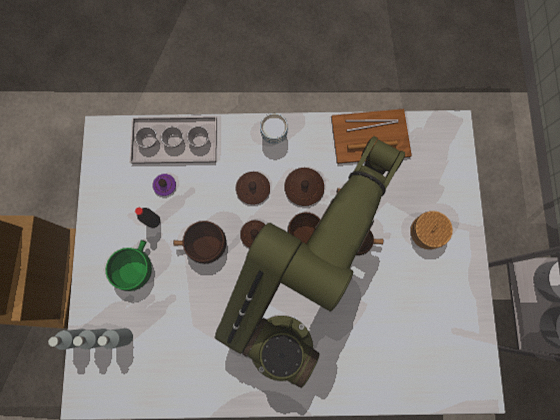

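```bash
cat > lv.py <<'E'
from f import *
def level(W,cx,cy,kz,brimz,R):
    s=W.reshape(-1,3); s=s[~np.isnan(s[:,0])]
    d=np.hypot(s[:,0]-cx,s[:,1]-cy)
    K=s[(d<35)&(s[:,2]>kz-5)&(s[:,2]<kz+15)]; print('knob',K.mean(0).round(1),np.median(K[:,2]).round(1))
    D=s[(d<R+12)&(s[:,2]>brimz-4)&(s[:,2]<kz-25)]
    h=cv2.convexHull(D[:,:2].astype(np.float32))[:,0].astype(float); f=fitc(h); print('brim',np.round(f,1))
    d=np.hypot(s[:,0]-f[0],s[:,1]-f[1]); P=s[(d>25)&(d<R-3)&(abs(s[:,2]-brimz-8)<14)]
    r=np.hypot(P[:,0]-f[0],P[:,1]-f[1])
    A=np.c_[P[:,0]-f[0],P[:,1]-f[1],r,r**2,np.ones(len(P))]; x=np.linalg.lstsq(A,P[:,2],rcond=None)[0]; print('tilt deg x,y',np.degrees(x[:2]).round(2),'n',len(P))
E
python3 - <<'E'
from lv import *
W=cloud(load('w6')); level(W,613,-325,104,62,49); pot(W,417.5,-312,70,58)
E
```

```text
knob [ 613.1 -325.   103.3] 103.5
brim [ 613.1 -326.    48.5]
tilt deg x,y [ 0.01 -0.07] n 4028
pot [ 416.4 -313.9   54.8] 2107 ztop 69.6 angle cover 360
```

lid_small is level (0.1° tilt) and concentric with its pot, knob top at 103.5 (104 expected). Next is lid_medium.

{"name": "apply_moves", "arguments": {
  "commands": [
    [70,[0,-13.5,-35.8],[0,0,0]],
    [70,[0,-13.5,-35.8],[0,0,0]],
    [70,[0,-13.5,-35.8],[0,0,0]],
    [70,[0,-13.5,-35.8],[0,0,0]],
    [70,[0,-13.5,-35.8],[0,0,0]],
    [70,[0,-13.5,-35.8],[0,0,0]],
    [70,[0,-13.5,-35.8],[0,0,0]],
    [70,[0,-13.5,-35.8],[0,0,0]],
    [70,[0,-13.5,-35.8],[0,0,0]],
    [70,[0,-13.5,-35.8],[0,0,0]],
    [70,[0,-13.5,-35.8],[0,0,0]],
    [70,[0,-13.5,-35.8],[0,0,0]]
  ]
}}

```text
t: 11.15
ee_pos: [449.7, 105.7, 243.8]
ee_rot: [[-0.003, 1.0, 0.0], [-0.0, 0.0, -1.0], [-1.0, -0.003, 0.0]]
contact_force: [0.7, 0.2, 0.4]
finger_gap: 70.2
```

{"name": "apply_moves", "arguments": {
  "commands": [
    [70,[0,0,0],[0,0,0]],
    [70,[0,0,0],[0,0,0]]
  ]
}}

```text
t: 11.32
ee_pos: [450.4, 105.6, 244.1]
ee_rot: [[-0.002, 1.0, 0.004], [-0.0, 0.004, -1.0], [-1.0, -0.002, 0.0]]
contact_force: [-0.4, -0.6, 0.4]
finger_gap: 70.0
```

Run:
```python
from lv import *
s=shot('wrist','w7'); st=state(); print(st['t'],st['ee_pos'],st['q'].round(0))
W=cloud(s); level(W,451,104,52,8,61); pot(W,459,-103,78,70); pot(W,415.5,303,86,82)
```

```text
11.3667 [450.91008529 104.55007904 244.20131145] [  9.   6. 101.  -0.  73.   8.]
knob [450.3 104.7  51.4] 51.5
brim [450.3 104.   60.5]
tilt deg x,y [ 0.06 -0.12] n 5731
pot [ 457.2 -101.7   66.4] 624 ztop 77.7 angle cover 140
pot [414.8 301.   77.9] 1751 ztop 85.7 angle cover 180
```

View pics/w7.png

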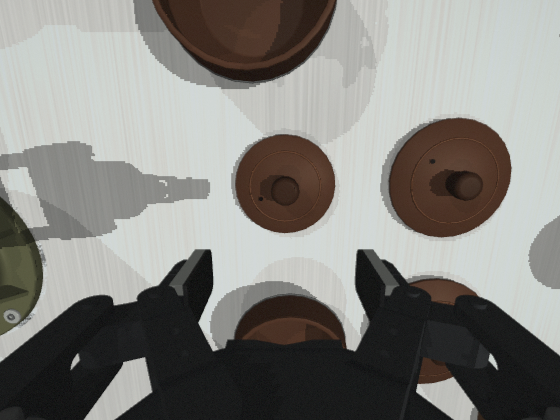

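The wrist view shows lid_medium with its knob at (285,190), brim radius 60.5 (61 expected), centre (450.3,104.2). Descending and gripping.

{"name": "apply_moves", "arguments": {
  "commands": [
    [66,[20,-0.8,0],[0,0,0]],
    [66,[30,0,0],[0,0,0]],
    [66,[30,0,0],[0,0,0]],
    [66,[30,0,0],[0,0,0]],
    [66,[30,0,0],[0,0,0]],
    [66,[25,0,0],[0,0,0]],
    [66,[15,0,0],[0,0,0]],
    [66,[10,0,0],[0,0,0]],
    [66,[6,0,0],[0,0,0]],
    [66,[5,0,0],[0,0,0]],
    [66,[0,0,0],[0,0,0]],
    [66,[0,0,0],[0,0,0]]
  ]
}}

```text
t: 12.37
ee_pos: [450.9, 104.2, 44.8]
ee_rot: [[0.001, 1.0, 0.0], [0.0, 0.0, -1.0], [-1.0, 0.001, -0.0]]
contact_force: [0.1, 0.6, -0.0]
finger_gap: 66.2
```

{"name": "apply_moves", "arguments": {
  "commands": [
    [50,[0,0,0],[0,0,0]],
    [40,[0,0,0],[0,0,0]],
    [25,[0,0,0],[0,0,0]],
    [25,[0,0,0],[0,0,0]],
    [25,[0,0,0],[0,0,0]],
    [25,[0,0,0],[0,0,0]],
    [25,[0,0,0],[0,0,0]]
  ],
  "squeeze": 55
}}

```text
t: 12.95
ee_pos: [450.9, 104.4, 45.1]
ee_rot: [[0.001, 1.0, 0.001], [0.0, 0.001, -1.0], [-1.0, 0.001, -0.0]]
contact_force: [-2.6, -1.2, 9.3]
finger_gap: 29.6
```

{"name": "apply_moves", "arguments": {
  "commands": [
    [25,[-3,0,0],[0,0,0]],
    [25,[-6,0,0],[0,0,0]],
    [25,[-12,0,0],[0,0,0]],
    [25,[-18,0,0],[0,0,0]],
    [25,[-20,0,0],[0,0,0]],
    [25,[-20,0,0],[0,0,0]],
    [25,[-20,0,0],[0,0,0]],
    [25,[-20,0,0],[0,0,0]],
    [25,[-7,0,0],[0,0,0]],
    [25,[0,0,0],[0,0,0]]
  ]
}}

```text
t: 13.78
ee_pos: [451.1, 104.5, 171.9]
ee_rot: [[0.003, 1.0, 0.001], [0.0, 0.001, -1.0], [-1.0, 0.003, -0.0]]
contact_force: [0.3, -0.1, -2.0]
finger_gap: 29.7
```

{"name": "apply_moves", "arguments": {
  "commands": [
    [25,[0,0,10],[0,0,0]],
    [25,[0,-1.5,20],[0,0,0]],
    [25,[0,-2.5,30],[0,0,0]],
    [25,[0,-2.5,33],[0,0,0]],
    [25,[0,-2.5,33],[0,0,0]],
    [25,[0,-2.5,33],[0,0,0]],
    [25,[0,-2.5,33],[0,0,0]],
    [25,[0,-2.5,33],[0,0,0]],
    [25,[0,-2.5,33],[0,0,0]],
    [25,[0,-2.5,33],[0,0,0]],
    [25,[0,-2.5,33],[0,0,0]],
    [25,[0,-2.5,33],[0,0,0]]
  ]
}}

```text
t: 14.78
ee_pos: [423.0, -254.5, 168.7]
ee_rot: [[-0.002, 1.0, 0.0], [0.001, 0.0, -1.0], [-1.0, -0.002, -0.001]]
contact_force: [0.0, 0.2, -1.8]
finger_gap: 29.5
```

{"name": "apply_moves", "arguments": {
  "commands": [
    [25,[0,-2.5,33],[0,0,0]],
    [25,[0,-2.5,33],[0,0,0]],
    [25,[0,-2.5,30],[0,0,0]],
    [25,[0,-1.5,20],[0,0,0]],
    [25,[0,0,15],[0,0,0]],
    [25,[0,0,10],[0,0,0]],
    [25,[0,0,0],[0,0,0]],
    [25,[0,0,0],[0,0,0]]
  ]
}}

```text
t: 15.45
ee_pos: [415.0, -393.4, 169.2]
ee_rot: [[-0.001, 1.0, 0.0], [0.001, 0.0, -1.0], [-1.0, -0.001, -0.001]]
contact_force: [-0.6, 0.4, -0.9]
finger_gap: 29.3
```

```bash
cat > held.py <<'E'
from lv import *
def held(W,x,y,z0,R):
    """lid in hand, origin expected at z0, TCP x,y"""
    s=W.reshape(-1,3); s=s[~np.isnan(s[:,0])]
    D=s[(s[:,2]>z0+4)&(s[:,2]<z0+28)&(np.hypot(s[:,0]-x,s[:,1]-y)<R+7)&(s[:,1]>y)]
    h=cv2.convexHull(D[:,:2].astype(np.float32))[:,0].astype(float); h=h[h[:,1]>y+8]
    f=fitc(h); print('held brim',np.round(f,1),'z',np.percentile(D[:,2],[1,50,99]).round(1))
E
python3 - <<'E'
from held import *
s=shot('wrist','w8'); st=state(); print(st['t'],st['ee_pos'],st['contact_force'],st['finger_gap'])
W=cloud(s); held(W,417,-391,126,61); pot(W,417,-314,70,58)
E
```

```text
15.5 [ 415.2223711  -392.93400023  169.55311682] [ 0.77223699 -0.52847918 -1.80757751] 29.743932407360802
held brim [ 414.  -393.6   60.5] z [136.4 144.7 149.9]
pot [ 415.4 -314.3   54.5] 3277 ztop 69.8 angle cover 260
```

View pics/w8.png

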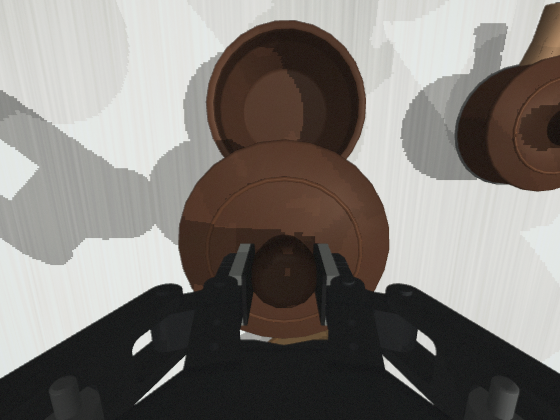

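{"name": "apply_moves", "arguments": {
  "commands": [
    [25,[0,1.5,-10],[0,0,0]],
    [25,[0,0,-22],[0,0,0]],
    [25,[0,0,-25],[0,0,0]],
    [25,[0,0,-15],[0,0,0]],
    [25,[6,0,-7.5],[0,0,0]],
    [25,[15,0,0],[0,0,0]],
    [25,[15,0,0],[0,0,0]],
    [25,[10,0,0],[0,0,0]],
    [25,[6,0,0],[0,0,0]],
    [25,[4,0,0],[0,0,0]],
    [25,[2,0,0],[0,0,0]],
    [25,[0,0,0],[0,0,0]]
  ]
}}

```text
t: 16.5
ee_pos: [416.9, -314.2, 112.2]
ee_rot: [[0.0, 1.0, 0.001], [-0.0, 0.001, -1.0], [-1.0, 0.0, 0.0]]
contact_force: [0.0, -0.2, -1.9]
finger_gap: 29.8
```

{"name": "apply_moves", "arguments": {
  "commands": [
    [25,[1.5,0,0],[0,0,0]],
    [25,[1,0,0],[0,0,0]],
    [25,[0.8,0,0],[0,0,0]],
    [25,[0.7,0,0],[0,0,0]],
    [25,[0,0,0],[0,0,0]]
  ]
}}

```text
t: 16.92
ee_pos: [416.8, -314.2, 108.3]
ee_rot: [[0.0, 1.0, 0.001], [-0.0, 0.001, -1.0], [-1.0, 0.0, 0.0]]
contact_force: [0.6, 0.4, -1.1]
finger_gap: 29.6
```

{"name": "apply_moves", "arguments": {
  "commands": [
    [25,[0.6,0,0],[0,0,0]],
    [25,[0.6,0,0],[0,0,0]],
    [25,[0,0,0],[0,0,0]]
  ]
}}

```text
t: 17.17
ee_pos: [416.9, -314.3, 107.2]
ee_rot: [[0.0, 1.0, 0.001], [-0.0, 0.001, -1.0], [-1.0, 0.0, 0.0]]
contact_force: [-1.2, 1.1, -0.3]
finger_gap: 29.1
```

{"name": "apply_moves", "arguments": {
  "commands": [
    [25,[0.6,0,0],[0,0,0]],
    [25,[0.6,0,0],[0,0,0]],
    [25,[0,0,0],[0,0,0]]
  ]
}}

```text
t: 17.42
ee_pos: [417.1, -314.4, 107.1]
ee_rot: [[0.001, 1.0, 0.001], [-0.001, 0.001, -1.0], [-1.0, 0.001, 0.001]]
contact_force: [-5.1, 4.0, 14.7]
finger_gap: 29.6
```

Contact is at the seated height. Releasing.

{"name": "apply_moves", "arguments": {
  "commands": [
    [34,[0,0,0],[0,0,0]],
    [42,[0,0,0],[0,0,0]],
    [55,[0,0,0],[0,0,0]],
    [62,[0,0,0],[0,0,0]],
    [62,[0,0,0],[0,0,0]],
    [62,[-10,0,0],[0,0,0]],
    [62,[-25,0,0],[0,0,0]],
    [62,[-30,0,0],[0,0,0]],
    [62,[-30,0,0],[0,0,0]],
    [62,[-30,0,0],[0,0,0]],
    [62,[-14,0,0],[0,0,0]],
    [62,[0,0,0],[0,0,0]]
  ]
}}

```text
t: 18.42
ee_pos: [417.6, -314.8, 249.3]
ee_rot: [[0.005, 1.0, 0.001], [-0.004, 0.001, -1.0], [-1.0, 0.005, 0.004]]
contact_force: [0.1, -0.3, 1.0]
finger_gap: 62.1
```

Run:
```python
from lv import *
s=shot('wrist','w9'); st=state(); print(st['t'],st['ee_pos'],st['contact_force'],st['q'].round(0))
W=cloud(s); level(W,417,-314,114,70,61)
```

```text
18.4667 [ 417.14614764 -314.41623521  246.83308373] [-0.16819579  0.0167291  -1.22682538] [-41.  13.  92.   0.  75. -41.]
knob [ 416.1 -313.9  113.2] 113.5
brim [ 416.1 -314.9   60.5]
tilt deg x,y [-0.01 -0.08] n 7901
```

View pics/w9.png

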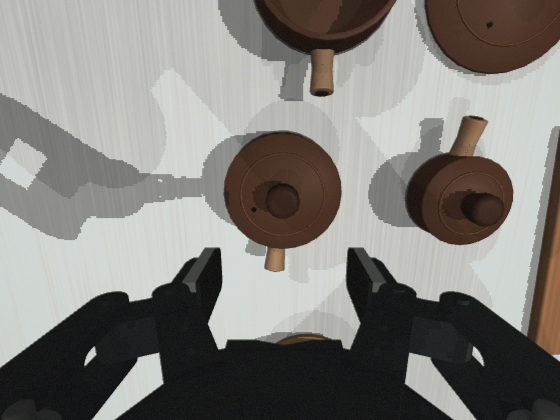

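lid_medium is seated level. Next is lid_large.

{"name": "apply_moves", "arguments": {
  "commands": [
    [70,[0,19.5,-35.6],[0,0,0]],
    [70,[0,19.5,-35.6],[0,0,0]],
    [70,[0,19.5,-35.6],[0,0,0]],
    [70,[0,19.5,-35.6],[0,0,0]],
    [70,[0,19.5,-35.6],[0,0,0]],
    [70,[0,19.5,-35.6],[0,0,0]],
    [70,[0,19.5,-35.6],[0,0,0]],
    [70,[0,19.5,-35.6],[0,0,0]],
    [70,[0,19.5,-35.6],[0,0,0]],
    [70,[0,19.5,-35.6],[0,0,0]],
    [70,[0,19.5,-35.6],[0,0,0]],
    [70,[0,19.5,-35.6],[0,0,0]]
  ]
}}

```text
t: 19.47
ee_pos: [650.8, 115.2, 243.5]
ee_rot: [[-0.002, 1.0, 0.001], [-0.0, 0.001, -1.0], [-1.0, -0.002, 0.0]]
contact_force: [1.4, -1.5, 0.2]
finger_gap: 69.8
```

{"name": "apply_moves", "arguments": {
  "commands": [
    [70,[0,0,0],[0,0,0]],
    [70,[0,0,0],[0,0,0]]
  ]
}}

```text
t: 19.63
ee_pos: [650.4, 114.9, 242.6]
ee_rot: [[-0.003, 1.0, 0.003], [-0.0, 0.003, -1.0], [-1.0, -0.003, 0.0]]
contact_force: [0.1, -0.4, -0.8]
finger_gap: 70.1
```

Run:
```python
from lv import *
s=shot('wrist','w10'); st=state(); print(st['t'],st['ee_pos'],st['q'].round(0))
W=cloud(s); level(W,650,112,54,8,73)
```

```text
19.6833 [650.17369259 113.52649379 243.22691892] [ 7. 32. 67. -0. 81.  7.]
knob [649.2 112.2  53.2] 53.5
brim [649.1 111.2  72.4]
tilt deg x,y [ 0.04 -0.05] n 8996
```

View pics/w10.png

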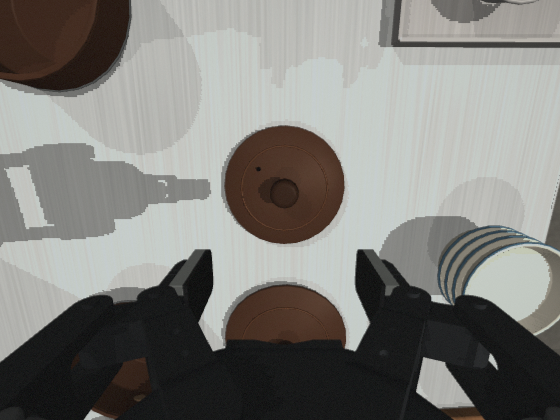

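lid_large confirmed: knob at (285,193), brim radius 72.4 (73 expected), centre (649.2,111.5).

{"name": "apply_moves", "arguments": {
  "commands": [
    [66,[20,-1,1.2],[0,0,0]],
    [66,[30,0,0],[0,0,0]],
    [66,[30,0,0],[0,0,0]],
    [66,[30,0,0],[0,0,0]],
    [66,[30,0,0],[0,0,0]],
    [66,[25,0,0],[0,0,0]],
    [66,[15,0,0],[0,0,0]],
    [66,[9,0,0],[0,0,0]],
    [66,[6,0,0],[0,0,0]],
    [66,[3.6,0,0],[0,0,0]],
    [66,[0,0,0],[0,0,0]],
    [66,[0,0,0],[0,0,0]]
  ]
}}

```text
t: 20.68
ee_pos: [649.9, 111.8, 47.3]
ee_rot: [[0.001, 1.0, 0.0], [0.0, 0.0, -1.0], [-1.0, 0.001, -0.0]]
contact_force: [0.2, -0.5, 1.0]
finger_gap: 65.9
```

{"name": "apply_moves", "arguments": {
  "commands": [
    [50,[0,0,0],[0,0,0]],
    [40,[0,0,0],[0,0,0]],
    [25,[0,0,0],[0,0,0]],
    [25,[0,0,0],[0,0,0]],
    [25,[0,0,0],[0,0,0]],
    [25,[0,0,0],[0,0,0]],
    [25,[0,0,0],[0,0,0]]
  ],
  "squeeze": 65
}}

```text
t: 21.27
ee_pos: [650.0, 112.0, 47.3]
ee_rot: [[0.001, 1.0, 0.001], [0.0, 0.001, -1.0], [-1.0, 0.001, -0.0]]
contact_force: [-1.8, -0.2, 5.8]
finger_gap: 29.5
```

{"name": "apply_moves", "arguments": {
  "commands": [
    [25,[-3,0,0],[0,0,0]],
    [25,[-6,0,0],[0,0,0]],
    [25,[-12,0,0],[0,0,0]],
    [25,[-18,0,0],[0,0,0]],
    [25,[-20,0,0],[0,0,0]],
    [25,[-20,0,0],[0,0,0]],
    [25,[-20,0,0],[0,0,0]],
    [25,[-20,0,0],[0,0,0]],
    [25,[-9,0,0],[0,0,0]],
    [25,[0,0,0],[0,0,0]]
  ]
}}

```text
t: 22.1
ee_pos: [650.3, 112.1, 177.3]
ee_rot: [[0.004, 1.0, 0.001], [0.0, 0.001, -1.0], [-1.0, 0.004, -0.0]]
contact_force: [-0.0, -0.2, -3.1]
finger_gap: 29.5
```

{"name": "apply_moves", "arguments": {
  "commands": [
    [25,[0,-6,10],[0,0,0]],
    [25,[0,-12,20],[0,0,0]],
    [25,[0,-18,30],[0,0,0]],
    [25,[0,-21,34],[0,0,0]],
    [25,[0,-21,34],[0,0,0]],
    [25,[0,-21,34],[0,0,0]],
    [25,[0,-21,34],[0,0,0]],
    [25,[0,-21,34],[0,0,0]],
    [25,[0,-21,34],[0,0,0]],
    [25,[0,-14,22],[0,0,0]],
    [25,[0,-9,14],[0,0,0]],
    [25,[0,-6,10],[0,0,0]]
  ]
}}

```text
t: 23.1
ee_pos: [457.4, -199.4, 173.5]
ee_rot: [[-0.001, 1.0, -0.001], [0.001, -0.001, -1.0], [-1.0, -0.001, -0.001]]
contact_force: [0.5, 0.6, -2.9]
finger_gap: 29.1
```

{"name": "apply_moves", "arguments": {
  "commands": [
    [25,[0,0,0],[0,0,0]],
    [25,[0,0,0],[0,0,0]]
  ]
}}

```text
t: 23.27
ee_pos: [458.7, -198.0, 173.8]
ee_rot: [[-0.001, 1.0, 0.0], [0.001, 0.0, -1.0], [-1.0, -0.001, -0.001]]
contact_force: [0.3, -0.4, -3.5]
finger_gap: 29.1
```

Run:
```python
from held import *
s=shot('wrist','w11'); st=state(); print(st['t'],st['ee_pos'],st['contact_force'],st['finger_gap'])
W=cloud(s); held(W,458.3,-198.3,128,73); pot(W,458.5,-103.5,78,70)
```

```text
23.3167 [ 459.00214623 -197.57426098  173.90162929] [-0.53841216  0.49502164 -3.03556623] 29.39858956722583
held brim [ 457.6 -198.9   72.6] z [139.3 149.  154.2]
pot [ 457.2 -104.    66.3] 2873 ztop 77.8 angle cover 200
```

View pics/w11.png

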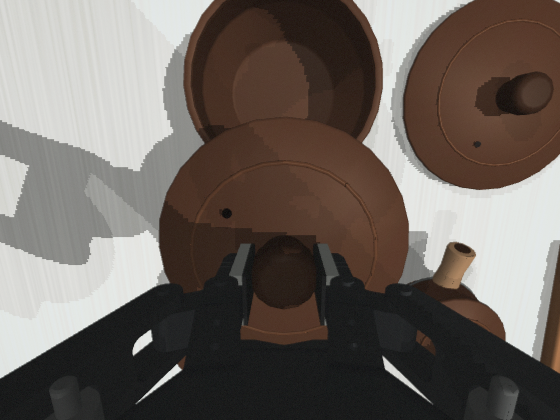

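{"name": "apply_moves", "arguments": {
  "commands": [
    [25,[0,0,-12],[0,0,0]],
    [25,[0,0,-25],[0,0,0]],
    [25,[0,0,-28],[0,0,0]],
    [25,[0,0,-18],[0,0,0]],
    [25,[0,0,-8],[0,0,0]],
    [25,[6,0,-3.5],[0,0,0]],
    [25,[14,0,0],[0,0,0]],
    [25,[14,0,0],[0,0,0]],
    [25,[9,0,0],[0,0,0]],
    [25,[6,0,0],[0,0,0]],
    [25,[3,0,0],[0,0,0]],
    [25,[0,0,0],[0,0,0]]
  ]
}}

```text
t: 24.32
ee_pos: [458.6, -103.8, 121.8]
ee_rot: [[-0.001, 1.0, 0.0], [0.0, 0.0, -1.0], [-1.0, -0.001, -0.0]]
contact_force: [0.5, 1.1, -1.2]
finger_gap: 29.5
```

{"name": "apply_moves", "arguments": {
  "commands": [
    [25,[1.5,0,0],[0,0,0]],
    [25,[1,0,0],[0,0,0]],
    [25,[0.8,0,0],[0,0,0]],
    [25,[0.7,0,0],[0,0,0]],
    [25,[0,0,0],[0,0,0]]
  ]
}}

```text
t: 24.73
ee_pos: [458.7, -103.7, 118.4]
ee_rot: [[0.0, 1.0, 0.001], [-0.0, 0.001, -1.0], [-1.0, 0.0, 0.0]]
contact_force: [-0.6, -0.2, -2.7]
finger_gap: 29.1
```

{"name": "apply_moves", "arguments": {
  "commands": [
    [25,[0.6,0,0],[0,0,0]],
    [25,[0.6,0,0],[0,0,0]],
    [25,[0,0,0],[0,0,0]]
  ]
}}

```text
t: 24.98
ee_pos: [458.8, -103.7, 117.3]
ee_rot: [[0.0, 1.0, 0.001], [-0.0, 0.001, -1.0], [-1.0, 0.0, 0.0]]
contact_force: [-1.1, 0.2, 0.5]
finger_gap: 29.4
```

{"name": "apply_moves", "arguments": {
  "commands": [
    [25,[0.6,0,0],[0,0,0]],
    [25,[0.6,0,0],[0,0,0]],
    [25,[0,0,0],[0,0,0]]
  ]
}}

```text
t: 25.23
ee_pos: [458.9, -103.7, 117.1]
ee_rot: [[0.001, 1.0, 0.001], [-0.0, 0.001, -1.0], [-1.0, 0.001, 0.0]]
contact_force: [-8.4, 2.7, 16.9]
finger_gap: 29.2
```

{"name": "apply_moves", "arguments": {
  "commands": [
    [34,[0,0,0],[0,0,0]],
    [42,[0,0,0],[0,0,0]],
    [55,[0,0,0],[0,0,0]],
    [62,[0,0,0],[0,0,0]],
    [62,[0,0,0],[0,0,0]],
    [62,[-10,0,0],[0,0,0]],
    [62,[-25,0,0],[0,0,0]],
    [62,[-30,0,0],[0,0,0]],
    [62,[-30,0,0],[0,0,0]],
    [62,[-25,0,0],[0,0,0]],
    [62,[-9,0,0],[0,0,0]],
    [62,[0,0,0],[0,0,0]]
  ]
}}

```text
t: 26.23
ee_pos: [459.3, -103.8, 247.4]
ee_rot: [[0.004, 1.0, 0.001], [-0.001, 0.001, -1.0], [-1.0, 0.004, 0.001]]
contact_force: [1.1, -0.3, -0.1]
finger_gap: 62.4
```

Run:
```python
from lv import *
s=shot('wrist','w12'); st=state(); print(st['t'],st['ee_pos'],st['contact_force'],st['q'].round(0))
W=cloud(s); level(W,458.3,-104,124,78,73)
```

```text
26.2833 [ 458.78011626 -103.66961282  245.32800913] [-0.55837131 -0.07232496 -0.97942792] [-17.   7. 100.  -0.  73. -17.]
knob [ 457.9 -103.4  123.3] 123.6
brim [ 458.1 -104.5   72.5]
tilt deg x,y [-0.03 -0.07] n 13142
```

View pics/w12.png

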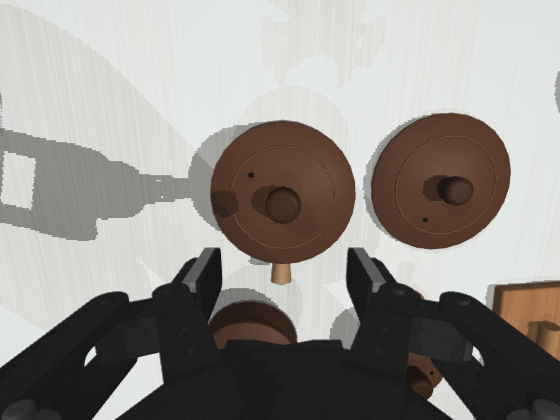

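lid_large is level and seated. Next is lid_largest.

{"name": "apply_moves", "arguments": {
  "commands": [
    [70,[0,25,0],[0,0,0]],
    [70,[0,33,0],[0,0,0]],
    [70,[0,33,0],[0,0,0]],
    [70,[0,33,0],[0,0,0]],
    [70,[0,33,0],[0,0,0]],
    [70,[0,24,0],[0,0,0]],
    [70,[0,12,0],[0,0,0]],
    [70,[0,0,0],[0,0,0]],
    [70,[0,0,0],[0,0,0]]
  ]
}}

```text
t: 27.03
ee_pos: [651.3, -103.4, 242.4]
ee_rot: [[-0.003, 1.0, 0.001], [0.001, 0.001, -1.0], [-1.0, -0.003, -0.001]]
contact_force: [0.0, -0.4, 0.2]
finger_gap: 70.1
```

Run:
```python
from lv import *
s=shot('wrist','w13'); st=state(); print(st['t'],st['ee_pos'],st['q'].round(0))
W=cloud(s); level(W,652,-104,56,8,85)
```

```text
27.0833 [ 650.97227774 -103.46259843  243.2063929 ] [-12.  32.  67.  -0.  81. -12.]
knob [ 651.6 -104.5   55.3] 55.5
brim [ 651.5 -105.4   84.4]
tilt deg x,y [ 0.02 -0.04] n 12930
```

View pics/w13.png

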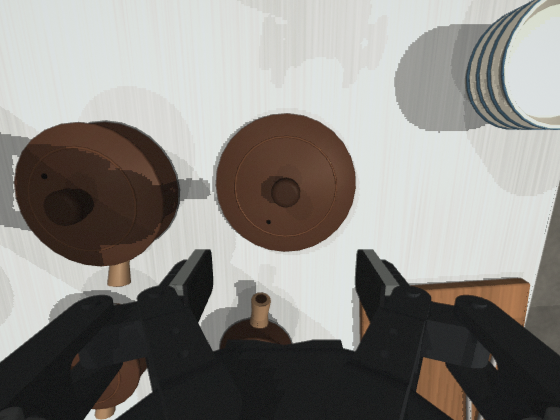

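lid_largest confirmed: knob at (286,192), brim radius 84.4 (85 expected), centre (651.5,−105).

{"name": "apply_moves", "arguments": {
  "commands": [
    [66,[20,0.2,1.2],[0,0,0]],
    [66,[30,0,0],[0,0,0]],
    [66,[30,0,0],[0,0,0]],
    [66,[30,0,0],[0,0,0]],
    [66,[30,0,0],[0,0,0]],
    [66,[25,0,0],[0,0,0]],
    [66,[14,0,0],[0,0,0]],
    [66,[9,0,0],[0,0,0]],
    [66,[5,0,0],[0,0,0]],
    [66,[3.6,0,0],[0,0,0]],
    [66,[0,0,0],[0,0,0]],
    [66,[0,0,0],[0,0,0]]
  ]
}}

```text
t: 28.08
ee_pos: [652.4, -104.8, 49.4]
ee_rot: [[0.002, 1.0, 0.001], [-0.0, 0.001, -1.0], [-1.0, 0.002, 0.0]]
contact_force: [-0.3, 0.0, -0.7]
finger_gap: 66.3
```

{"name": "apply_moves", "arguments": {
  "commands": [
    [50,[0,0,0],[0,0,0]],
    [40,[0,0,0],[0,0,0]],
    [25,[0,0,0],[0,0,0]],
    [25,[0,0,0],[0,0,0]],
    [25,[0,0,0],[0,0,0]],
    [25,[0,0,0],[0,0,0]],
    [25,[0,0,0],[0,0,0]]
  ],
  "squeeze": 75
}}

```text
t: 28.67
ee_pos: [652.3, -104.8, 49.4]
ee_rot: [[0.001, 1.0, 0.001], [-0.0, 0.001, -1.0], [-1.0, 0.001, 0.0]]
contact_force: [-0.9, 1.0, 5.6]
finger_gap: 29.2
```

{"name": "apply_moves", "arguments": {
  "commands": [
    [25,[-3,0,0],[0,0,0]],
    [25,[-6,0,0],[0,0,0]],
    [25,[-12,0,0],[0,0,0]],
    [25,[-18,0,0],[0,0,0]],
    [25,[-20,0,0],[0,0,0]],
    [25,[-20,0,0],[0,0,0]],
    [25,[-20,0,0],[0,0,0]],
    [25,[-20,0,0],[0,0,0]],
    [25,[-14,0,0],[0,0,0]],
    [25,[-7,0,0],[0,0,0]],
    [25,[0,0,0],[0,0,0]]
  ]
}}

```text
t: 29.58
ee_pos: [652.4, -104.8, 190.6]
ee_rot: [[0.003, 1.0, 0.001], [-0.001, 0.001, -1.0], [-1.0, 0.003, 0.001]]
contact_force: [-0.2, -0.4, -3.6]
finger_gap: 29.0
```

{"name": "apply_moves", "arguments": {
  "commands": [
    [25,[0,-6.2,-7.8],[0,0,0]],
    [25,[0,-12.5,-15.7],[0,0,0]],
    [25,[0,-18.7,-23.5],[0,0,0]],
    [25,[0,-23.7,-29.8],[0,0,0]],
    [25,[0,-23.7,-29.8],[0,0,0]],
    [25,[0,-23.7,-29.8],[0,0,0]],
    [25,[0,-23.7,-29.8],[0,0,0]],
    [25,[0,-23.7,-29.8],[0,0,0]],
    [25,[0,-23.7,-29.8],[0,0,0]],
    [25,[0,-23.7,-29.8],[0,0,0]],
    [25,[0,-18.7,-23.5],[0,0,0]],
    [25,[0,-10,-12.5],[0,0,0]]
  ]
}}

```text
t: 30.58
ee_pos: [417.2, 188.6, 187.6]
ee_rot: [[-0.002, 1.0, 0.002], [-0.0, 0.002, -1.0], [-1.0, -0.002, 0.0]]
contact_force: [0.0, -0.3, -4.2]
finger_gap: 28.9
```

{"name": "apply_moves", "arguments": {
  "commands": [
    [25,[0,-4.4,-5.5],[0,0,0]],
    [25,[0,0,0],[0,0,0]],
    [25,[0,0,0],[0,0,0]]
  ]
}}

```text
t: 30.83
ee_pos: [415.5, 191.8, 188.0]
ee_rot: [[-0.0, 1.0, 0.001], [-0.0, 0.001, -1.0], [-1.0, -0.0, 0.0]]
contact_force: [-0.4, 0.3, -4.3]
finger_gap: 28.9
```

Run:
```python
from held import *
s=shot('wrist','w14'); st=state(); print(st['t'],st['ee_pos'],st['contact_force'],st['finger_gap'])
W=cloud(s); held(W,415.1,192.1,140,85); pot(W,415.5,302,86,82)
```

```text
30.8833 [415.77529862 191.54820082 188.03007814] [-0.40562817  0.13165925 -3.49425376] 28.969938756372745
held brim [414.5 191.1  84.6] z [151.5 162.7 167.8]
pot [414.5 302.1  78.2] 2312 ztop 85.7 angle cover 160
```

View pics/w14.png

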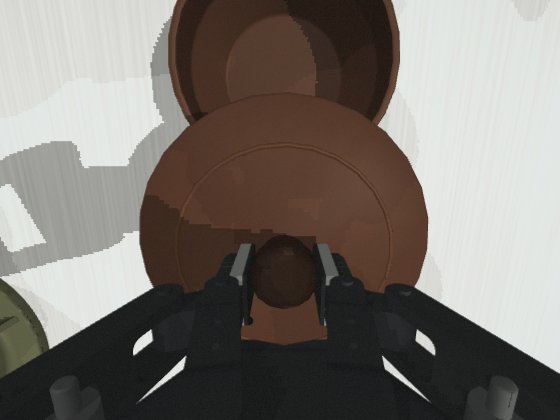

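{"name": "apply_moves", "arguments": {
  "commands": [
    [25,[0,0.2,-12],[0,0,0]],
    [25,[0,0,-25],[0,0,0]],
    [25,[0,0,-30],[0,0,0]],
    [25,[0,0,-24],[0,0,0]],
    [25,[0,0,-14],[0,0,0]],
    [25,[5,0,-5.8],[0,0,0]],
    [25,[14,0,0],[0,0,0]],
    [25,[15,0,0],[0,0,0]],
    [25,[10,0,0],[0,0,0]],
    [25,[6,0,0],[0,0,0]],
    [25,[4,0,0],[0,0,0]],
    [25,[2,0,0],[0,0,0]]
  ]
}}

```text
t: 31.88
ee_pos: [415.6, 302.7, 132.0]
ee_rot: [[-0.0, 1.0, 0.0], [-0.0, 0.0, -1.0], [-1.0, -0.0, 0.0]]
contact_force: [-0.7, 1.2, -4.1]
finger_gap: 29.1
```

{"name": "apply_moves", "arguments": {
  "commands": [
    [25,[0,0,0],[0,0,0]],
    [25,[1.5,0,0],[0,0,0]],
    [25,[1,0,0],[0,0,0]],
    [25,[0.8,0,0],[0,0,0]],
    [25,[0.7,0,0],[0,0,0]],
    [25,[0,0,0],[0,0,0]]
  ]
}}

```text
t: 32.38
ee_pos: [415.4, 303.0, 128.3]
ee_rot: [[-0.0, 1.0, 0.001], [-0.0, 0.001, -1.0], [-1.0, -0.0, 0.0]]
contact_force: [0.8, -0.4, -4.3]
finger_gap: 29.1
```

{"name": "apply_moves", "arguments": {
  "commands": [
    [25,[0.6,0,0],[0,0,0]],
    [25,[0.6,0,0],[0,0,0]],
    [25,[0,0,0],[0,0,0]]
  ]
}}

```text
t: 32.63
ee_pos: [415.5, 303.1, 127.3]
ee_rot: [[0.0, 1.0, 0.001], [0.0, 0.001, -1.0], [-1.0, 0.0, -0.0]]
contact_force: [-1.3, 0.4, 0.1]
finger_gap: 28.6
```

{"name": "apply_moves", "arguments": {
  "commands": [
    [25,[0.6,0,0],[0,0,0]],
    [25,[0.5,0,0],[0,0,0]],
    [25,[0,0,0],[0,0,0]]
  ]
}}

```text
t: 32.88
ee_pos: [415.5, 303.1, 127.2]
ee_rot: [[0.001, 1.0, 0.001], [0.0, 0.001, -1.0], [-1.0, 0.001, -0.0]]
contact_force: [-6.9, -4.0, 12.9]
finger_gap: 29.0
```

Seated contact came at 127.2 (126.3 expected). Releasing.

{"name": "apply_moves", "arguments": {
  "commands": [
    [34,[0,0,0],[0,0,0]],
    [42,[0,0,0],[0,0,0]],
    [55,[0,0,0],[0,0,0]],
    [62,[0,0,0],[0,0,0]],
    [62,[0,0,0],[0,0,0]],
    [62,[-10,0,0],[0,0,0]],
    [62,[-25,0,0],[0,0,0]],
    [62,[-30,0,0],[0,0,0]],
    [62,[-30,0,0],[0,0,0]],
    [62,[-25,0,0],[0,0,0]],
    [62,[-10,0,0],[0,0,0]],
    [62,[0,0,0],[0,0,0]]
  ]
}}

```text
t: 33.88
ee_pos: [416.0, 303.4, 258.8]
ee_rot: [[0.004, 1.0, 0.001], [0.002, 0.001, -1.0], [-1.0, 0.004, -0.002]]
contact_force: [0.1, -0.6, 0.3]
finger_gap: 62.4
```

Run:
```python
from lv import *
s=shot('wrist','w15'); st=state(); print(st['t'],st['ee_pos'],st['contact_force'],st['q'].round(0))
W=cloud(s); level(W,415.3,303,134,86,85)
```

```text
33.9333 [415.51555445 303.07787545 256.5866528 ] [ 0.04152302  0.28756332 -0.96962772] [32. 12. 92. -0. 76. 32.]
knob [414.5 303.5 133.3] 133.5
brim [414.6 302.5  84.5]
tilt deg x,y [ 0.01 -0.03] n 18396
```

View pics/w15.png

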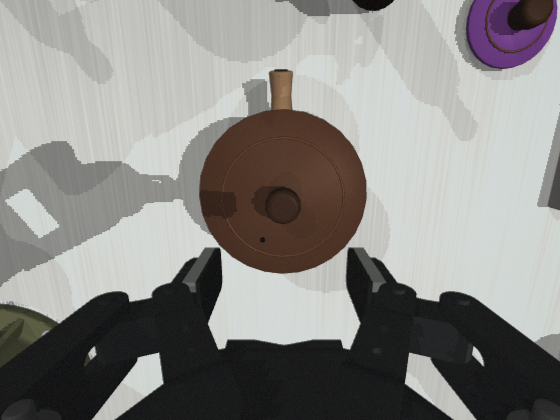

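{"name": "apply_moves", "arguments": {
  "commands": [
    [62,[-20,-5,15],[0,0,0]],
    [62,[-20,-8,30],[0,0,0]],
    [62,[0,-8,35],[0,0,0]],
    [62,[0,-8,35],[0,0,0]],
    [62,[0,-8,35],[0,0,0]],
    [62,[0,-8,35],[0,0,0]],
    [62,[0,-8,30],[0,0,0]],
    [62,[0,0,15],[0,0,0]],
    [62,[0,0,0],[0,0,0]],
    [62,[0,0,0],[0,0,0]]
  ]
}}

```text
t: 34.77
ee_pos: [362.3, 72.6, 294.9]
ee_rot: [[-0.002, 1.0, -0.001], [-0.0, -0.001, -1.0], [-1.0, -0.002, 0.0]]
contact_force: [-0.7, 0.8, 0.3]
finger_gap: 61.9
```

Run:
```python
from lv import *
s=shot('top','topF'); shot('side','sF'); st=state(); print(st['t'],st['ee_pos'],st['contact_force'])
W=cloud(s); W0=cloud(load('top0'))
for n,(u,v) in dict(cap=(139,211),bot=(150,218),steam=(432,230)).items(): print(n,W0[v,u].round(0),W[v,u].round(0))
for c,kz,bz,R in(((612.5,-326),104,62,49),((416.5,-314),114,70,61),((458,-104),124,78,73),((415,302),134,86,85)): level(W,*c,kz,bz,R)
```

```text
34.8667 [362.50901657  73.46574665 295.16398279] [0.01425437 0.23207419 0.35512247]
cap [513. 524. 189.] [513. 523. 189.]
bot [501. 503. 118.] [500. 501. 124.]
steam [ 444. -602.   87.] [ 444. -602.   85.]
knob [ 614.9 -325.4  104. ] 104.0
brim [ 615.9 -325.8   47.8]
tilt deg x,y [ 1.02 -0.47] n 266
knob [ 418.3 -314.5  113.9] 113.3
brim [ 419.6 -314.9   60.4]
tilt deg x,y [ 0.04 -0.31] n 532
knob [ 460.  -104.8  123.8] 123.2
brim [ 460.6 -105.3   72. ]
tilt deg x,y [ 0.11 -0.13] n 808
knob [415.7 301.3 134.1] 133.3
brim [416.8 301.6  84.2]
tilt deg x,y [ 0.18 -0.16] n 1114
```

View pics/topF.png

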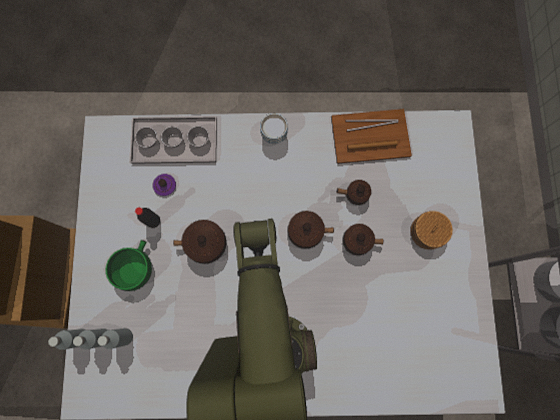

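View pics/sF.png

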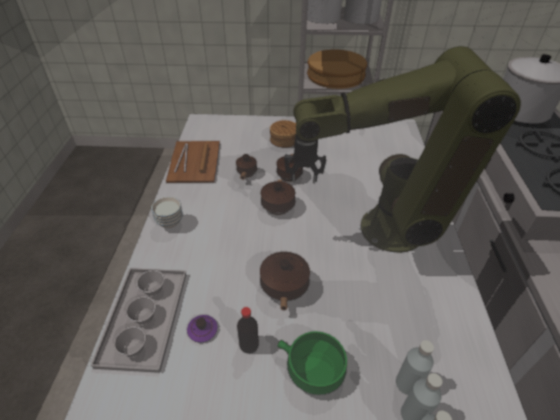

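The final top view shows lids on the pots at (205,242), (306,230), (359,240) and (358,192). The bottle (148,217), steamer (432,230) and both decoys are unmoved, and the gripper is clear of everything.

```bash
python3 -c "
from cell import hand_in; print(hand_in())"
```

```text
the job is handed in; nothing more can be done
None
```

All four claypots now have their matching lids on, and the job was handed in at about 35 s, well inside the 112 s limit. I gripped each lid by its knob, lowered it in steps of about 0.6 mm until it touched the rim, and only then released it.

- **Seating:** close-up wrist-camera checks after each release put the knob tops at 103.5, 113.5, 123.6 and 133.5 mm, from smallest to largest. Fully seated should read 104, 114, 124 and 134 mm.
- **Level and centring:** in those checks every lid tilted 0.12° or less and sat within about 1 mm of its pot's axis.
- **Forces:** the readings at the end of each move never exceeded about 19 N at the wrist.
- **Left alone:** the sauce bottle and steamer basket read the same positions before and after, within the camera's noise. The green pot and purple lid were not touched.

**Disagreements:**
- The coarser top camera placed the lids up to about 3 mm from the wrist camera's positions, close to its calibration error.
- That same view gave a 1° tilt for the small lid, from few pixels. The wrist camera, with about 15 times more points, read under 0.1°, so I trusted that one.

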